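# Twist the burnt dowel out of the glassblower's wooden jacks

### The arm

A 6-joint arm with a two-finger parallel gripper is mounted at the origin on the work surface. World frame = base frame: x ahead of the robot, y to its left, z up, the work surface at z = 0. Lengths are in m, angles in rad, forces in N, time in s.
With the tool pointing down it reaches from about 0.25 to 0.775 m from the base axis. Payload 4 kg.
Tool frame: the origin (TCP) lies midway between the tips of the shut fingers; the grasp point (between the pads) lies 19 mm behind it; z points along the fingers, y is the direction in which the jaws open and shut (so a half turn about z gives the same grasp; the last joint's range is limited). The gripper opens to 94 mm and grips with 3 to 60 N. Pads are 16 mm wide; open, the fingers measure 119 mm over their backs; the gripper's body (75 mm by 177 mm) begins 78 mm behind the grasp point.
Start: joints at [-1.34, 0.087, 1.371, -0, 1.684, -0.103], TCP at [0.18, -0.52, 0.206] pointing down, gripper open.
Joint ranges: [-3.1, 3.1], [-0.76, 2.03], [0.27, 2.55], [-1.08, 4.22], [0.17, 2.65], [-2.57, 2.57]. Speed limits (rad/s): [2.79, 2.79, 3.14, 3.14, 3.14, 3.14].

### API

Orientations are given as [roll, pitch, yaw] about the fixed x, y, z axes, in that order (R = Rz(yaw) Ry(pitch) Rx(roll)).
In Python, from bench import robot gives the robot as it stands.
- The arm moves only by the tool drive_tool, never from a script. Its argument "series" is a list that holds one entry, the list of rows, each a list of 7 numbers: the turn, a rotation vector about the tool's x, y, z in rad, then the shift along the tool's x, y, z in cm, then the opening in per cent of the stroke, from 0 (shut) to 100 (fully open). In form: [[[rx, ry, rz, tx, ty, tz, fingers], ...]]. A call has 1 to 20 rows; each row is the pose to reach, as a shift and turn from the pose measured when the call began, along the tool's axes at that moment; what a row does not reach only later rows make up. A row lasts 1/10 s, in which the tool goes at most 50 mm and 8.59 degrees, less where a joint would pass 70% of its speed; a pose out of reach is approached as far as the arm can. A call with a gripper value outside its range is refused whole. The fingers move at their own pace and stop on an object; the grip force is fixed at half the most. Time passes only in rows, so rows that repeat a pose let the fingers close. It gives the time, the measured TCP pose, the force and the opening at its end, in the units of the state.
- robot.get_obs(): the state, without advancing time (a new reading comes with each control period).
- robot.snapshot(name): name is "scene" or "top" or "wrist"; returns a dict with "img" (384x512x3 uint8, blue, green, red), "depth" (384x512 float32, m along the optical axis (not along the pixel's ray), 0 where there is no reading), "vertical_fov" (degrees; the focal length in pixels is half the picture's height over the tangent of half this angle, whatever the lens; pixels are square), "cx", "cy" (the principal point, pixels), "rvec" (rotation vector, rad) and "tvec" (3), from world to camera coordinates, as OpenCV has them. Camera axes: x right, y down, z forward; pixel columns grow to the right and rows downward; lengths in m; the calibration is good to about 2 mm. A picture is of the moment at which its call begins.
- robot.close_job(): hands the job in, once; it reports no verdict.
The state is a dict: "time": time; "joint_positions": joint angles; "qvel": joint speeds; "joint_torque": joint torques, N m; "tool_pos": TCP position; "ee_rot": TCP orientation; "wrist_force": force on the tool from outside, world axes, zero at the start; "wrist_torque": the same for the moment, N m; "width": finger opening in m.
Only numpy, scipy, OpenCV 4.12 (cv2) and the standard library are available. Lean on these libraries where they do the work, as an engineer would, in place of code of your own. Each camera call takes 0.05 s, during which the arm holds its last target.

### The job

The burnt dowel stub has seized in its steel ferrule on the glassblower's jacks held in the vise. Twist it loose as you pull rather than hauling on it: the vise only stands on the bench and must not be dragged, lifted or tipped. Then lower the stub into the steel scrap tray, let go of it there, and leave the other things on the bench alone.

Things in the scene. Friction and masses are not known exactly. Their poses are not given: they have to be found in the camera images.
- stub_grip (a point): Burnt stub of a round wooden dowel, 20 mm across, 76 mm long, with a charred tip: 26 mm sits in a steel ferrule, 50 mm stands out. The point is on its axis, half-way along the part that stands out (25 mm above the ferrule's mouth, 51 mm from the stub's foot). Its z axis is the stub's axis, pointing out of the ferrule. About 30 g.
- ferrule_mouth (a point): Centre of the mouth of the ferrule (steel tube, 27 mm across) that grips the stub. Its z axis points straight out along the bore, which leans 20 degrees from vertical towards the vise's -x. The stub is clear once its grip point is 51 mm up this axis. An empty ferrule of the same height stands 76 mm to the vise's -y side.
- vise: Small bench vise, 2 to 3 kg, standing loose on the bench with the jacks clamped rigidly in its tilted head. Origin: centre of the underside of its foot (160 mm along x, 150 mm along y). A straight pull on the stub drags or lifts the vise (from about 15 N) long before the stub slips; while the stub is being turned (0.4 to 0.7 N m), either way, it yields to a pull of 6 to 12 N, 1 to 2 mm for each radian.
- tray: Low open steel tray for scrap, fixed, 150 mm along its x by 200 mm along its y, walls 36 mm high and 3 mm thick, floor 3 mm. Origin: centre of its underside.
- dowel_block: Dark wood block 100 x 130 x 14 mm, fixed, with two new dowels (165 mm) lying on it along its y, 29 mm high in all. Origin: centre of its underside.
- brush: Loose hand brush, 210 mm long, lying along its x axis. Leave it.
- paddle: Loose graphite paddle lying flat: block 105 x 65 x 16 mm on a wooden handle, 255 mm long along its x. Leave it.
- wax: Loose round cake of wax, 80 mm across, 26 mm high. Origin: centre of its underside. Leave it.
Mind the look-alikes: they are no part of the job. Of the things like the part that bears stub_grip, leave any that is purple; of the rest the larger one is meant. Several things look just like the vise: the one meant starts farthest to the robot's left.

How it is judged:
By the outcome, as a careful person would: the job done as asked, in the order asked, and still so for the second after the job is handed in, with the robot touching nothing.
It also fails if it takes over 70 s, if anything falls off the work surface, if the arm or the gripper's body presses on something with over 40 N, if the wrist force passes 120 N, or if a joint passes its speed limit or range.

## Working session

There is one attempt and no reset: what is moved stays moved. The work goes in short steps, Python scripts to look and compute and a tool call to move; the robot and the scene stay as the last step left them, time stands still between calls to the robot, and variables do not carry over. Pictures are saved under pics/ and viewed, and the job is handed in when it is done.

Besides the shell and the picture viewer there is one more tool, called after "Emit:" as name([rows], argument=value, ...), one row to a line, values as JSON. drive_tool: Moves the arm, as the interface text tells. Its arguments: {"type":"object","properties":{"series":{"type":"array","items":{"type":"array","items":{"type":"array","items":{"type":"number"}}}}},"required":["series"]}

```bash
mkdir -p pics; ls
python3 - <<'E'
from bench import robot
import cv2
o=robot.get_obs(); print(o)
for n in ("scene","top"):
    s=robot.snapshot(n); cv2.imwrite(f"pics/{n}0.png",s["img"]); print(n,s["vertical_fov"],s["cx"],s["cy"],s["rvec"],s["tvec"])
    import numpy as np; np.savez(f"{n}0.npz",**s)
E
```

```text
pics
{'time': 0.0, 'joint_positions': array([-1.34012854e+00,  8.79197558e-02,  1.37224454e+00,  6.41244211e-06,
        1.68360634e+00, -1.03065684e-01]), 'qvel': array([ 0.00021959, -0.00064789,  0.00086405,  0.00011113,  0.00235204,
        0.0007527 ]), 'joint_torque': array([ 4.52129598e-05, -3.40181816e+01, -3.02424431e+01,  7.17412401e-02,
        3.31565284e-02, -1.76908347e-04]), 'tool_pos': array([ 0.18005354, -0.51910777,  0.20432838]), 'ee_rot': array([-3.13942689e+00, -2.30416400e-04,  3.33733934e-01]), 'wrist_force': array([-0.38856451,  1.65207686,  0.68631722]), 'wrist_torque': array([-0.05678928, -0.04216051,  0.03287545]), 'width': 0.09382458938952394}
scene 54.5816044408678 259.76785377230544 188.94077139601183 [ 1.45068041  2.19449417 -0.85090298] [ 0.26435502 -0.31927944  1.33433791]
top 54.411554949239516 256.96123106924847 189.50489529655252 [ 2.15913753 -2.03414348  0.22348627] [-0.03076801  0.67843949  0.87813084]
```

View pics/scene0.png

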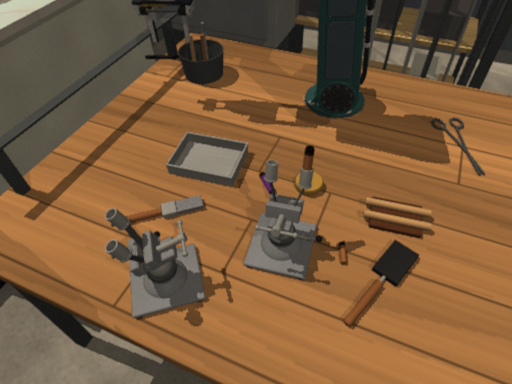

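View pics/top0.png

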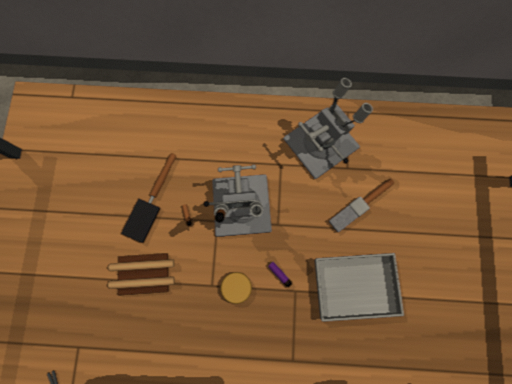

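```bash
cat > h.py <<'E'
import numpy as np, cv2
from scipy.spatial.transform import Rotation as R
def cam(s):
    f=192/np.tan(np.radians(float(s["vertical_fov"]))/2)
    K=np.array([[f,0,float(s["cx"])],[0,f,float(s["cy"])],[0,0,1]])
    return K,R.from_rotvec(s["rvec"]).as_matrix(),np.array(s["tvec"])
def cloud(s):
    K,Rm,t=cam(s); d=s["depth"]; v,u=np.mgrid[:384,:512]
    P=np.stack([(u-K[0,2])/K[0,0]*d,(v-K[1,2])/K[1,1]*d,d],-1)
    W=(P-t)@Rm
    W[d==0]=np.nan
    return W
def proj(s,X):
    K,Rm,t=cam(s); p=(np.atleast_2d(X)@Rm.T+t)@K.T
    return p[:,:2]/p[:,2:]
E
python3 - <<'E'
from h import *
np.set_printoptions(precision=4,suppress=True)
for n,px in (("top",[(240,205),(220,215),(256,209),(320,140),(187,215),(280,275),(360,285),(237,288)]),("scene",[(308,155),(272,170),(345,252)])):
    s=np.load(n+"0.npz"); W=cloud(s)
    for u,v in px: print(n,u,v,W[v,u])
s=np.load("top0.npz");cv2.imwrite("pics/c1.png",cv2.resize(s["img"][150:320,160:420],None,fx=3,fy=3,interpolation=cv2.INTER_CUBIC))
s=np.load("scene0.npz");cv2.imwrite("pics/c2.png",cv2.resize(s["img"][130:290,220:370],None,fx=4,fy=3.7,interpolation=cv2.INTER_CUBIC))
E
```

```text
top 240 205 [0.6282 0.0473 0.1215]
top 220 215 [0.5773 0.0755 0.2788]
top 256 209 [0.6078 0.0069 0.1958]
top 320 140 [ 0.801  -0.1395  0.1322]
top 187 215 [0.6121 0.1945 0.0134]
top 280 275 [ 0.47   -0.0622  0.0177]
top 360 285 [ 0.4572 -0.2711  0.0055]
top 237 288 [0.4312 0.0459 0.0253]
scene 308 155 [0.5857 0.0794 0.2666]
scene 272 170 [0.6125 0.0112 0.2217]
scene 345 252 [0.6118 0.2024 0.0131]
```

Run:
```python
from bench import robot
import cv2,numpy as np
s=robot.snapshot("wrist"); cv2.imwrite("pics/w0.png",s["img"])
```

```text
(no output)
```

View pics/c1.png

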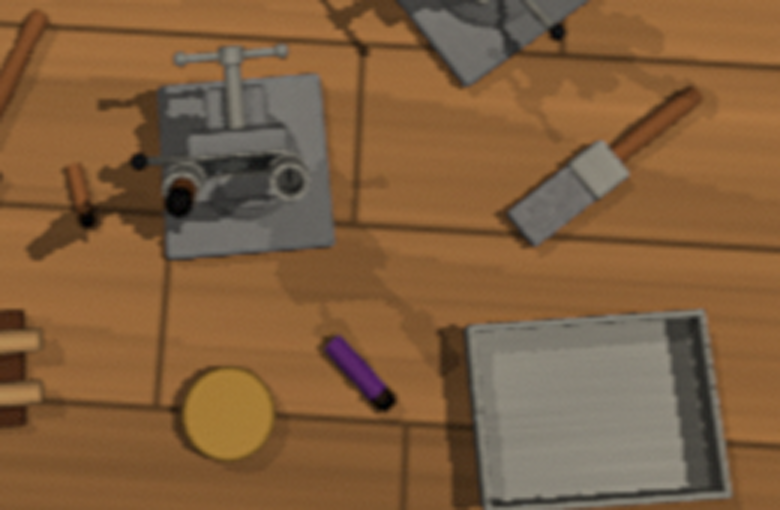

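View pics/c2.png

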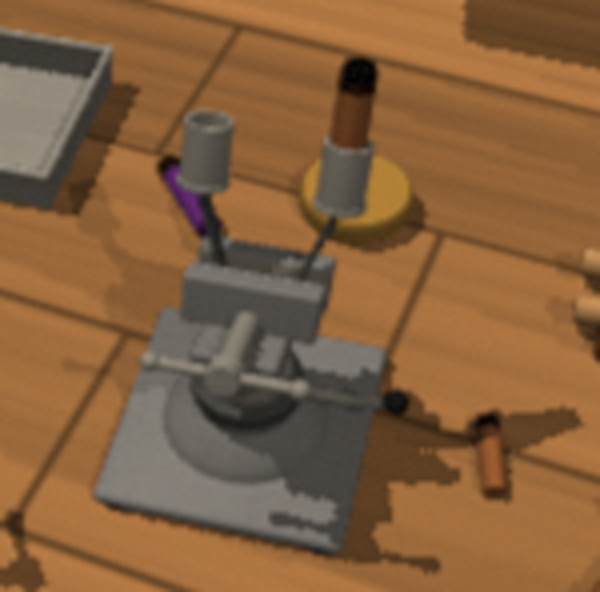

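Run:
```python
from h import *
from scipy.optimize import least_squares
np.set_printoptions(precision=4,suppress=True)
T=np.load("top0.npz");S=np.load("scene0.npz")
WT=cloud(T);WS=cloud(S)
# foot
m=(WT[...,2]>0.008)&(WT[...,2]<0.05)&(abs(WT[...,0]-0.63)<.12)&(abs(WT[...,1]-.045)<.105)
z=WT[m][:,2]; print(np.histogram(z,10))
m2=m&(WT[...,2]>0.012)
P=WT[m2][:,:2]
r=cv2.minAreaRect((P*1000).astype(np.float32)); print("foot",r)
for nm,W in(("T",WT),("S",WS)):
    a=W.reshape(-1,3); k=np.linalg.norm(a[:,:2]-[.585,.079],axis=1)<.04
    k&=(a[:,2]>.17)
    print(nm,k.sum()); np.save("st"+nm,a[k])
    for p,q in zip(a[k][::3],a[k][::3]): pass
    print(np.c_[a[k]][np.argsort(-a[k][:,2])][:: max(1,k.sum()//25)])
```

```text
(array([ 19, 172, 617, 714, 190,  35,  15,  19,  13,   4]), array([0.0089, 0.0112, 0.0135, 0.0158, 0.0181, 0.0204, 0.0227, 0.025 ,
       0.0273, 0.0297, 0.032 ]))
foot ((649.397216796875, 52.58026123046875), (159.7375030517578, 149.86480712890625), 8.254026412963867)
T 201
[[0.5746 0.0809 0.2812]
 [0.5749 0.0832 0.2785]
 [0.5756 0.0734 0.2779]
 [0.5693 0.0809 0.2771]
 [0.5759 0.0716 0.2764]
 [0.5699 0.0732 0.2758]
 [0.5676 0.081  0.2752]
 [0.5819 0.0763 0.2746]
 [0.5657 0.083  0.2733]
 [0.5787 0.0703 0.2716]
 [0.5846 0.0811 0.2688]
 [0.5878 0.0801 0.262 ]
 [0.589  0.0851 0.2536]
 [0.5911 0.0738 0.2448]
 [0.5927 0.0727 0.2357]
 [0.5942 0.0899 0.2338]
 [0.5974 0.0755 0.2321]
 [0.5958 0.0713 0.2308]
 [0.6016 0.0868 0.2293]
 [0.5901 0.0691 0.2272]
 [0.6028 0.0898 0.2213]
 [0.6011 0.0712 0.2126]
 [0.6099 0.0876 0.2073]
 [0.6143 0.0778 0.1989]
 [0.6039 0.0705 0.1969]
 [0.6001 0.0706 0.1926]]
S 488
[[0.5763 0.0814 0.2812]
 [0.5801 0.0787 0.2781]
 [0.5804 0.0704 0.2755]
 [0.5801 0.0706 0.2725]
 [0.577  0.0871 0.2673]
 [0.5853 0.073  0.2639]
 [0.5826 0.0832 0.2596]
 [0.5884 0.0725 0.2551]
 [0.5913 0.0781 0.2512]
 [0.5869 0.0704 0.2474]
 [0.5934 0.0751 0.2434]
 [0.5871 0.0865 0.2389]
 [0.5916 0.0729 0.2349]
 [0.5948 0.0917 0.2332]
 [0.5972 0.0707 0.2304]
 [0.5764 0.0884 0.2268]
 [0.6051 0.0827 0.2246]
 [0.6026 0.0799 0.2211]
 [0.6051 0.0788 0.2169]
 [0.6041 0.0831 0.2146]
 [0.6025 0.0918 0.2104]
 [0.6072 0.087  0.2069]
 [0.5954 0.0944 0.2043]
 [0.6101 0.0795 0.2003]
 [0.6113 0.0868 0.1983]
 [0.6138 0.082  0.1827]]
```

Run:
```python
from h import *
from scipy.optimize import least_squares
np.set_printoptions(precision=4,suppress=True)
T=np.load("top0.npz");S=np.load("scene0.npz")
A=np.r_[np.load("stT.npy"),np.load("stS.npy")]
def fit(P,r,c0,d0,free=True):
    def res(x):
        d=np.array([x[2],x[3],1]) ; d/=np.linalg.norm(d)
        c=np.array([x[0],x[1],c0[2]]); v=P-c; 
        rad=np.linalg.norm(v-np.outer(v@d,d),axis=1)
        return rad-r
    o=least_squares(res,[c0[0],c0[1],d0[0],d0[1]],loss='soft_l1',f_scale=.0015)
    d=np.array([o.x[2],o.x[3],1]);d/=np.linalg.norm(d)
    return np.r_[o.x[:2],c0[2]],d,np.std(o.fun)
d0=[-.36,0]
P=A[(A[:,2]>.241)&(A[:,2]<.268)]
print(len(P),fit(P,.010,[.585,.079,.255],d0))
P=A[(A[:,2]>.185)&(A[:,2]<.224)]
print(len(P),fit(P,.0135,[.60,.079,.205],d0))
# joint
P=A[(A[:,2]>.185)&(A[:,2]<.272)]; P=P[(P[:,2]<.224)|(P[:,2]>.241)]
rr=np.where(P[:,2]>.235,.010,.0135)
c,d,s=fit(P,rr,[.585,.079,.255],d0); print("joint",c,d,s, "tilt",np.degrees(np.arccos(d[2])),"dir",np.degrees(np.arctan2(-d[1],-d[0])))
t=(A-c)@d; q=A-c-np.outer(t,d); rad=np.linalg.norm(q,axis=1)
print("top end t",np.sort(t[rad<.009])[-12:], "transition", )
for a in np.arange(-.05,.03,.004):
    k=(t>a)&(t<a+.004); print(round(a,3),k.sum(),np.median(rad[k]) if k.sum() else None)
# other ferrule
B=np.r_[cloud(T).reshape(-1,3),cloud(S).reshape(-1,3)]
B=B[(abs(B[:,0]-.605)<.04)&(abs(B[:,1]-.007)<.03)&(B[:,2]>.185)&(B[:,2]<.226)]
print("other",len(B),fit(B,.0135,[.60,.005,.205],d0))
# vise foot: front edges
# tray
W=cloud(T); m=(W[...,2]>.015)&(W[...,2]<.06)&(abs(W[...,0]-.457)<.14)&(abs(W[...,1]+.27)<.16)&(W[...,0]<.56)
r=cv2.minAreaRect((W[m][:,:2]*1000).astype(np.float32));print("tray",r)
o=W[m];print(o[:,:2].min(0),o[:,:2].max(0))
```

```text
151 (array([0.5785, 0.0778, 0.255 ]), array([-0.3491, -0.0389,  0.9363]), np.float64(0.0009834206566487252))
210 (array([0.5962, 0.0813, 0.205 ]), array([-0.3487, -0.0743,  0.9343]), np.float64(0.0014946784207500669))
joint [0.5786 0.0779 0.255 ] [-0.3311 -0.063   0.9415] 0.0013137396603889817 tilt 19.694046361383908 dir 10.769719272546403
top end t [0.0248 0.025  0.0251 0.0252 0.0252 0.0253 0.0253 0.0254 0.0258 0.0258
 0.0264 0.0267] transition
-0.05 23 0.012947911680589284
-0.046 21 0.013027375861459365
-0.042 22 0.013259377150693608
-0.038 31 0.01341433936684091
-0.034 30 0.01304053963727177
-0.03 51 0.01294218229215444
-0.026 36 0.010961231258870715
-0.022 21 0.010084859539750354
-0.018 19 0.01008374632150795
-0.014 20 0.00999601737501995
-0.01 19 0.009486827159791407
-0.006 21 0.009983516232419182
-0.002 23 0.009811979131369233
0.002 20 0.009646467922396117
0.006 22 0.00998463375555331
0.01 24 0.01020435735777368
0.014 22 0.009591913451362115
0.018 60 0.008600687830006382
0.022 56 0.005567640741144535
0.026 2 0.0031189092689925383
other 320 (array([0.6079, 0.0058, 0.205 ]), array([-0.3214, -0.0273,  0.9465]), np.float64(0.002894576034440879))
tray ((454.5218811035156, -258.2069091796875), (154.09571838378906, 204.4920654296875), 7.3620524406433105)
[ 0.3656 -0.3673] [ 0.542  -0.1482]
```

```bash
cat >> h.py <<'E'
def row(obs,p,Rt):
    R0=R.from_euler("xyz",obs["ee_rot"]); 
    rv=(R0.inv()*R.from_matrix(Rt)).as_rotvec(); t=R0.inv().apply(np.array(p)-obs["tool_pos"])*100
    return np.round(np.r_[rv,t],3)
yw=np.radians(8.5)
D=np.array([-np.sin(np.radians(20))*np.cos(yw),-np.sin(np.radians(20))*np.sin(yw),np.cos(np.radians(20))])
G=np.array([.5786,.0779,.255])
X=np.array([-np.sin(yw),np.cos(yw),0]); Rg=np.stack([X,np.cross(-D,X),-D],1)
E
python3 - <<'E'
from h import *
from bench import robot
o=robot.get_obs(); 
print(row(o,[.40,-.25,.36],Rg)); print(row(o,G+.075*D,Rg)); print(G+.075*D)
E
```

```text
[ -0.292   0.24   -1.371  29.602 -18.26  -15.507]
[ -0.292   0.24   -1.371  54.697 -43.856 -12.009]
[0.55323025 0.07410847 0.32547695]
```

View pics/w0.png

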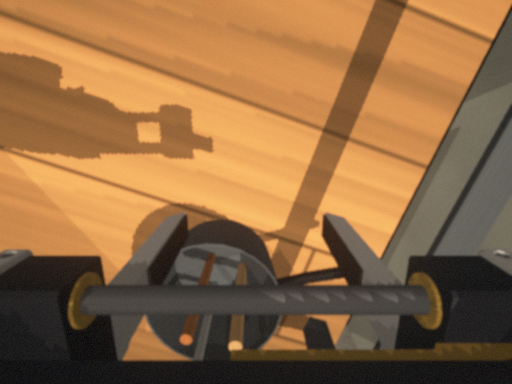

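The purple stub (top 280,275) and the small brown one (187,215) are out. The larger brown stub in the ferrule at (220,215) is the one meant, in the left vise at (240,205), y=+0.05 m against -0.14 m for the other. The crops confirm this. I'll lift first, then swing to a pose above the stub along its axis.

Emit:
drive_tool([
  [[0,0,0,0,0,-8,100],[0,0,0,0,0,-15.5,100],[0,0,0,0,0,-15.5,100],[-0.05,0.05,-0.25,6,-4,-15.5,100],[-0.1,0.1,-0.5,12,-8,-15.5,100],[-0.15,0.12,-0.75,18,-12,-15.5,100],[-0.29,0.24,-1.37,29.6,-18.3,-15.5,100],[-0.29,0.24,-1.37,29.6,-18.3,-15.5,100],[-0.29,0.24,-1.37,35,-24,-15,100],[-0.29,0.24,-1.37,40,-29,-14.5,100],[-0.29,0.24,-1.37,45,-34,-14,100],[-0.29,0.24,-1.37,50,-39,-13,100],[-0.29,0.24,-1.37,54.7,-43.9,-12,100],[-0.29,0.24,-1.37,54.7,-43.9,-12,100],[-0.29,0.24,-1.37,54.7,-43.9,-12,100],[-0.29,0.24,-1.37,54.7,-43.9,-12,100],[-0.29,0.24,-1.37,54.7,-43.9,-12,100],[-0.29,0.24,-1.37,54.7,-43.9,-12,100],[-0.29,0.24,-1.37,54.7,-43.9,-12,100]],
])

```text
time: 2.05
tool_pos: [0.5529, 0.0759, 0.324]
ee_rot: [2.797, -0.001, 1.722]
wrist_force: [0.1, 0.1, 0.6]
width: 0.0938
```

Run:
```python
from h import *
from bench import robot
o=robot.get_obs(); print(o)
for n in("scene","top","wrist"):
    s=robot.snapshot(n); cv2.imwrite(f"pics/{n}1.png",s["img"]); np.savez(f"{n}1.npz",**s)
w=s;a=robot.get_obs()
print("proj wrist grip,tip,mouth",proj(w,[G,G+.025*D,G-.025*D]))
print(row(a,G+.06*D,Rg),row(a,G-.016*D,Rg))
```

```text
{'time': 2.05, 'joint_positions': array([ 0.00259831, -0.15753142,  1.41542946,  0.0511025 ,  1.54305294,
       -0.14094536]), 'qvel': array([-0.05942013, -0.0313348 , -0.00036776, -0.00848088,  0.00553931,
       -0.00769681]), 'joint_torque': array([  1.16548229, -24.18228328, -31.51355267,   0.4041659 ,
        -1.40466269,   0.09754436]), 'tool_pos': array([0.55289826, 0.07594049, 0.32402457]), 'ee_rot': array([ 2.79725593e+00, -1.19002898e-03,  1.72191652e+00]), 'wrist_force': array([0.09096218, 0.06460274, 0.61512444]), 'wrist_torque': array([-0.07345219,  0.06368258, -0.01308266]), 'width': 0.09382664995288408}
proj wrist grip,tip,mouth [[254.86316089 193.80408698]
 [254.82297471 201.96592601]
 [254.89663753 187.00495773]]
[-0.002  0.    -0.003  0.097  0.039  1.547] [-2.000e-03  0.000e+00 -3.000e-03  9.900e-02  5.100e-02  9.147e+00]
```

View pics/wrist1.png

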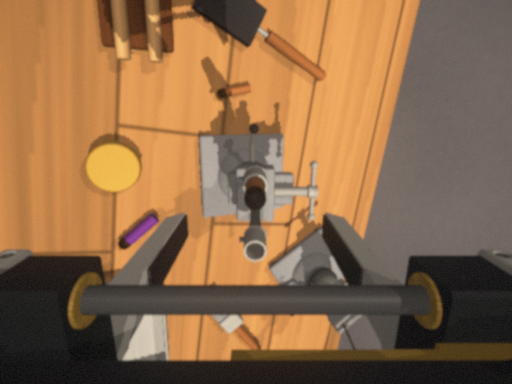

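View pics/scene1.png

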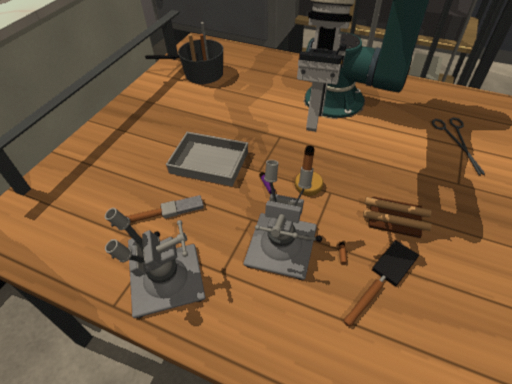

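The wrist view shows the stub's black tip at about (255,198), close to the predicted (255,202). I'll refine the axis with the wrist depth.

Run:
```python
from h import *
from scipy.optimize import least_squares
np.set_printoptions(precision=4,suppress=True)
allP=[]
for n in("wrist1","top1","scene1","top0","scene0"):
    s=np.load(n+".npz"); a=cloud(s).reshape(-1,3)
    v=a-G; t=v@D; rad=np.linalg.norm(v-np.outer(t,D),axis=1)
    k=(rad<.025)&(t>-.06)&(t<.035); P=a[k]; t=t[k]
    kk=(t>-.06)&(t<-.03)|((t>-.019)&(t<.02)); Q=P[kk]; rr=np.where(t[kk]>-.025,.01,.0135)
    if len(Q)<20: print(n,"few",len(Q)); continue
    ax=np.cross(D,X)
    def res(x):
        v=Q-(G+x[0]*X+x[1]*ax); return np.linalg.norm(v-np.outer(v@D,D),axis=1)-rr
    o=least_squares(res,[0,0],loss='soft_l1',f_scale=.001)
    c=G+o.x[0]*X+o.x[1]*ax
    v=P-c; r2=np.linalg.norm(v-np.outer(v@D,D),axis=1); tt=np.sort((v@D)[r2<.008]); 
    print(n,len(Q),"offset mm X,ax",o.x*1000,"rms",o.fun.std()*1e3,"tip t",tt[-8:],np.median(tt[tt>.02]))
s=np.load("wrist1.npz");cv2.imwrite("pics/w1c.png",cv2.resize(s["img"][120:280,180:340],None,fx=3.5,fy=3.5,interpolation=cv2.INTER_CUBIC))
```

```text
wrist1 425 offset mm X,ax [0.6082 0.5271] rms 1.364766237916029 tip t [0.0242 0.0242 0.0243 0.0243 0.0243 0.0243 0.0245 0.0248] 0.022681867041701293
top1 few 13
scene1 323 offset mm X,ax [0.1778 0.4769] rms 1.0032897029283743 tip t [0.0247 0.0247 0.0249 0.025  0.025  0.0251 0.0255 0.0256] 0.024423754988752128
top0 82 offset mm X,ax [ 1.9312 -0.8082] rms 0.797811292383825 tip t [0.0238 0.0239 0.0241 0.0242 0.0245 0.0246 0.0258 0.0264] 0.02271623783213893
scene0 331 offset mm X,ax [0.0658 0.3593] rms 1.0114617330825137 tip t [0.025  0.025  0.0252 0.0252 0.0253 0.0254 0.0257 0.0267] 0.024551432283177143
```

View pics/w1c.png

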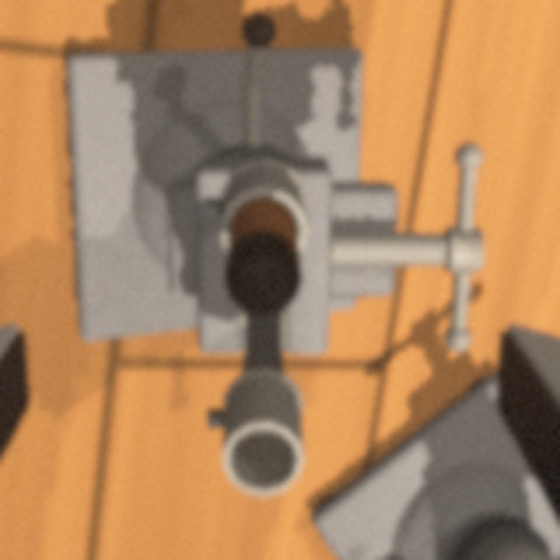

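Emit:
drive_tool([
  [[0,0,0,0.15,0.02,2,100],[0,0,0,0.15,0.02,4,100],[0,0,0,0.15,0.02,6,60],[0,0,0,0.15,0.02,7.5,60],[0,0,0,0.15,0.02,8.5,60],[0,0,0,0.15,0.02,9.1,50],[0,0,0,0.15,0.02,9.1,40],[0,0,0,0.15,0.02,9.1,35],[0,0,0,0.15,0.02,9.1,35],[0,0,0,0.15,0.02,9.1,35]],
])

```text
time: 3.2
tool_pos: [0.5837, 0.0793, 0.2413]
ee_rot: [2.793, -0.0, 1.717]
wrist_force: [-0.2, -0.8, 0.6]
width: 0.0346
```

Run:
```python
from h import *
from bench import robot
a=robot.get_obs(); print(a["time"],a["width"],a["wrist_force"],a["joint_positions"])
G2=G+.0005*X+.0003*np.cross(D,X)
print(row(a,G2-.016*D,Rg))
s=robot.snapshot("wrist"); cv2.imwrite("pics/w2.png",s["img"])
s=robot.snapshot("scene"); cv2.imwrite("pics/s2.png",cv2.resize(s["img"][60:290,200:380],None,fx=3,fy=2.6,interpolation=cv2.INTER_CUBIC))
```

```text
3.2 0.03456323047004563 [-0.17692495 -0.83824064  0.60872447] [ 0.01086863 -0.09651286  1.52476754  0.04751529  1.36749683 -0.13661015]
[-0.     0.    -0.002 -0.009 -0.06   0.136]
```

View pics/w2.png

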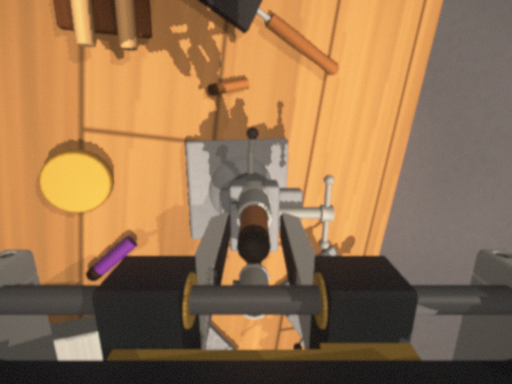

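View pics/s2.png

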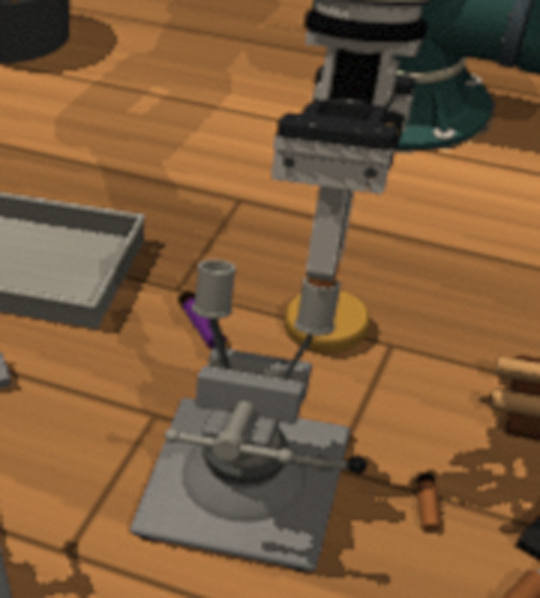

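Emit:
drive_tool([
  [[0,0,0,0,0,0.1,25],[0,0,0,0,0,0.1,22],[0,0,0,0,0,0.1,20],[0,0,0,0,0,0.1,18]],
])

```text
time: 3.7
tool_pos: [0.5836, 0.0793, 0.2399]
ee_rot: [2.794, -0.0, 1.717]
wrist_force: [-1.4, -0.8, 1.1]
width: 0.0193
```

Run:
```python
from h import *
from bench import robot
a=robot.get_obs(); print(a["time"],a["width"],a["wrist_force"],a["wrist_torque"])
R0=R.from_euler("xyz",a["ee_rot"]);print(R0.inv().apply(a["wrist_force"]))
```

```text
3.7 0.019264125325783532 [-1.37345286 -0.76398289  1.08523368] [-0.1435397   0.44246021  0.06958619]
[-0.55530987 -1.01240458 -1.52132925]
```

Emit:
drive_tool([
  [[0,0,0,0,0,0,5],[0,0,0,0,0,0,0],[0,0,0,0,0,0,0]],
])

```text
time: 4.0
tool_pos: [0.5836, 0.0792, 0.2399]
ee_rot: [2.794, -0.0, 1.717]
wrist_force: [-1.0, -1.0, 0.6]
width: 0.0197
```

```bash
cat > st.py <<'E'
from h import *
from bench import robot
np.set_printoptions(precision=3,suppress=True)
a=robot.get_obs(); R0=R.from_euler("xyz",a["ee_rot"])
print(a["time"],"w",a["width"],"Ftool",R0.inv().apply(a["wrist_force"]),"Mtool",R0.inv().apply(a["wrist_torque"]),"q6",a["joint_positions"][5])
G2=G+.0005*X+.0003*np.cross(D,X)
v=a["tool_pos"]-(G2-.019*D); print("TCP rel nominal: along",v@D*1e3,"X",v@X*1e3,"ax",v@np.cross(D,X)*1e3,"tilterr deg",np.degrees(np.arccos(-(R0.as_matrix()[:,2]@D))), R0.inv().apply(np.cross(R0.as_matrix()[:,2],-D)))
E
python3 st.py
```

```text
4.0 w 0.019711515992408196 Ftool [-0.832 -0.839 -0.928] Mtool [ 0.249  0.002 -0.055] q6 -0.13664332489490597
TCP rel nominal: along 3.0220709752761477 X 0.07816096706242627 ax -0.005340281096815116 tilterr deg 0.08622653390398688 [-0.001  0.    -0.   ]
```

Emit:
drive_tool([
  [[0,0,0.1,0,0,0,0],[0,0,0.22,0,0,-0.02,0],[0,0,0.34,0,0,-0.04,0],[0,0,0.46,0,0,-0.06,0],[0,0,0.58,0,0,-0.08,0]],
])

```text
time: 4.5
tool_pos: [0.5839, 0.0791, 0.2399]
ee_rot: [2.848, -0.19, 1.16]
wrist_force: [2.5, -0.2, -2.7]
width: 0.0194
```

```bash
python3 st.py
python3 - <<'E'
from bench import robot
import cv2
s=robot.snapshot("wrist"); cv2.imwrite("pics/w3.png",s["img"])
E
```

```text
4.5 w 0.019398929272844104 Ftool [0.285 1.438 3.321] Mtool [-0.29  -0.019  0.044] q6 0.4480212212202952
TCP rel nominal: along 2.8996100525856106 X -0.07139339576590946 ax -0.25241179774704126 tilterr deg 0.06546992161413151 [-0.001  0.001  0.   ]
```

View pics/w3.png

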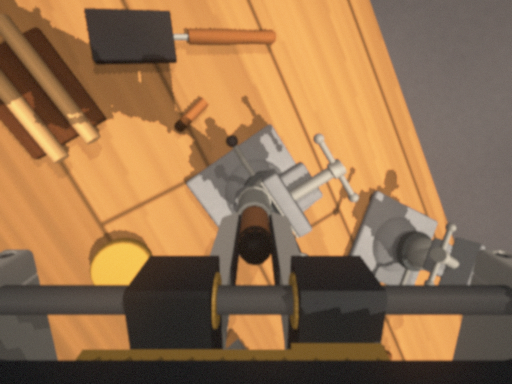

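Emit:
drive_tool([
  [[0,0,0.13,0,0,-0.04,0],[0,0,0.27,0,0,-0.08,0],[0,0,0.41,0,0,-0.12,0],[0,0,0.55,0,0,-0.15,0],[0,0,0.69,0,0,-0.18,0],[0,0,0.83,0,0,-0.2,0]],
])

```text
time: 5.15
tool_pos: [0.584, 0.0786, 0.2405]
ee_rot: [3.087, -0.344, 0.304]
wrist_force: [6.0, -0.4, -5.7]
width: 0.0197
```

```bash
python3 st.py
python3 - <<'E'
from h import *
from bench import robot
s=robot.snapshot("top"); cv2.imwrite("pics/t3.png",s["img"])
z=np.load("top0.npz"); d=cv2.absdiff(s["img"],z["img"]); cv2.imwrite("pics/t3d.png",np.hstack([cv2.resize(x[100:290,130:330],None,fx=2,fy=2) for x in (z["img"],s["img"])]))
E
```

```text
5.15 w 0.019665431316754287 Ftool [3.352 1.755 7.313] Mtool [-0.328  0.479 -0.096] q6 1.2846288860957824
TCP rel nominal: along 3.490630392480807 X -0.6022500161427319 ax -0.4828738695178989 tilterr deg 0.09147333498016973 [0.001 0.001 0.   ]
```

View pics/t3d.png

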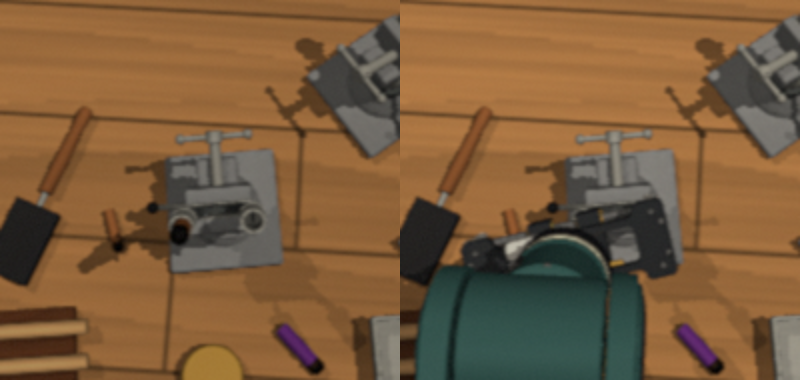

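Emit:
drive_tool([
  [[0,0,0.14,0,0,-0.08,0],[0,0,0.28,0,0,-0.15,0],[0,0,0.42,0,0,-0.2,0],[0,0,0.56,0,0,-0.22,0],[0,0,0.7,0,0,-0.24,0],[0,0,0.84,0,0,-0.26,0]],
])

```text
time: 5.8
tool_pos: [0.5835, 0.0781, 0.2416]
ee_rot: [-2.914, -0.265, -0.583]
wrist_force: [3.2, -2.0, -4.5]
width: 0.0189
```

```bash
python3 st.py; python3 -c "
from bench import robot;o=robot.get_obs();print(o['qvel'],o['joint_torque'])"
```

```text
5.8 w 0.018869349486655067 Ftool [2.418 1.104 5.241] Mtool [-0.039  0.355  0.036] q6 2.131336389116068
TCP rel nominal: along 4.7408251980354805 X -1.0439457519645028 ax -0.28685065120807773 tilterr deg 0.1486014734570526 [ 0.003 -0.    -0.   ]
[-2.14318887e-04 -3.86893203e-03 -1.36029807e-04 -1.37475748e-03
  8.27436228e-03  1.38806064e+00] [  0.68412211 -30.47467589 -33.33867073   0.58134394  -0.80629656
  -1.07751533]
```

Run:
```python
from h import *
from bench import robot
s=robot.snapshot("wrist"); np.savez("w4.npz",**s)
a=cv2.imread("pics/w3.png"); 
b=s["img"]
cv2.imwrite("pics/w4.png",np.hstack([cv2.resize(x[170:290,200:310],None,fx=3.6,fy=4,interpolation=cv2.INTER_CUBIC) for x in (a,b)]))
```

```text
(no output)
```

View pics/w4.png

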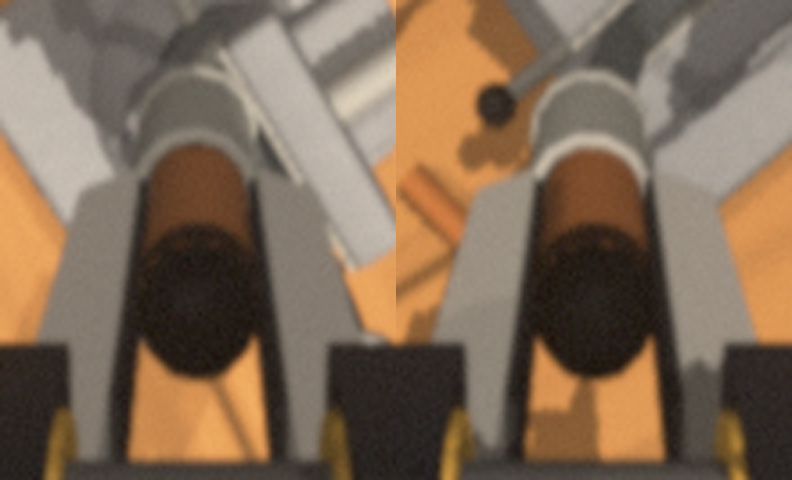

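```bash
cat >> st.py <<'E'
e=-(v-(v@D)*D); print("fix lateral (tool cm)",R0.inv().apply(e)*100, "qv6",a["qvel"][5],"tq6",a["joint_torque"][5])
E
python3 st.py|tail -1
```

```text
fix lateral (tool cm) [-0.095 -0.057 -0.   ] qv6 -0.2722994725495011 tq6 0.3027849644422531
```

Emit:
drive_tool([
  [[0,0,-0.12,0,0,-0.06,0],[0,0,-0.26,0,0,-0.12,0],[0,0,-0.4,0,0,-0.17,0],[0,0,-0.54,0,0,-0.2,0],[0,0,-0.68,0,0,-0.22,0],[0,0,-0.82,0,0,-0.24,0],[0,0,-0.96,0,0,-0.26,0],[0,0,-1.1,0,0,-0.28,0],[0,0,-1.24,0,0,-0.3,0],[0,0,-1.38,0,0,-0.32,0],[0,0,-1.52,0,0,-0.34,0],[0,0,-1.66,0,0,-0.36,0],[0,0,-1.8,0,0,-0.38,0],[0,0,-1.94,0,0,-0.4,0],[0,0,-2.08,0,0,-0.42,0]],
])

```text
time: 7.35
tool_pos: [0.5821, 0.0788, 0.244]
ee_rot: [2.801, -0.063, 1.545]
wrist_force: [4.2, 2.0, -6.0]
width: 0.0193
```

```bash
python3 st.py
```

```text
7.35 w 0.01928398607050833 Ftool [1.768 1.877 7.203] Mtool [-0.297  0.398  0.084] q6 0.04484592494007334
TCP rel nominal: along 7.453002237924985 X -0.16490606374946867 ax 0.08851419429158992 tilterr deg 0.15306319601225593 [-0.003  0.     0.   ]
fix lateral (tool cm) [ 0.018  0.006 -0.   ] qv6 -1.385112044707601 tq6 0.9917587414383888
```

Emit:
drive_tool([
  [[0,0,-0.14,0,0,-0.14,0],[0,0,-0.28,0,0,-0.19,0],[0,0,-0.42,0,0,-0.22,0],[0,0,-0.56,0,0,-0.24,0],[0,0,-0.7,0,0,-0.26,0],[0,0,-0.84,0,0,-0.28,0],[0,0,-0.98,0,0,-0.3,0],[0,0,-1.12,0,0,-0.32,0],[0,0,-1.26,0,0,-0.34,0],[0,0,-1.4,0,0,-0.36,0],[0,0,-1.54,0,0,-0.38,0],[0,0,-1.68,0,0,-0.4,0],[0,0,-1.82,0,0,-0.42,0],[0,0,-1.96,0,0,-0.44,0],[0,0,-2.1,0,0,-0.46,0],[0,0,-2.24,0,0,-0.48,0]],
])

```text
time: 8.95
tool_pos: [0.5806, 0.0778, 0.2463]
ee_rot: [-2.972, 0.301, -2.473]
wrist_force: [5.2, -1.9, -6.9]
width: 0.0195
```

```bash
python3 st.py;  python3 - <<'E'
from h import *
from bench import robot
s=robot.snapshot("wrist"); np.savez("w5.npz",**s)
a=cv2.imread("pics/w3.png"); 
b=s["img"]
cv2.imwrite("pics/w5.png",np.hstack([cv2.resize(x[170:290,200:310],None,fx=3.6,fy=4,interpolation=cv2.INTER_CUBIC) for x in (a,b)]))
s=robot.snapshot("scene"); cv2.imwrite("pics/s5.png",cv2.resize(s["img"][60:290,200:380],None,fx=3,fy=2.6,interpolation=cv2.INTER_CUBIC))
E
```

```text
8.95 w 0.019458049143441344 Ftool [-0.697 -3.386  8.128] Mtool [ 0.524 -0.21   0.05 ] q6 -2.2059555722775506
TCP rel nominal: along 10.155885944338898 X -0.9179827209530579 ax 0.7905896159786646 tilterr deg 0.2827561468257772 [ 0.001 -0.005  0.   ]
fix lateral (tool cm) [-0.113  0.043 -0.   ] qv6 -1.3952299576617122 tq6 1.199149712920189
```

View pics/w5.png

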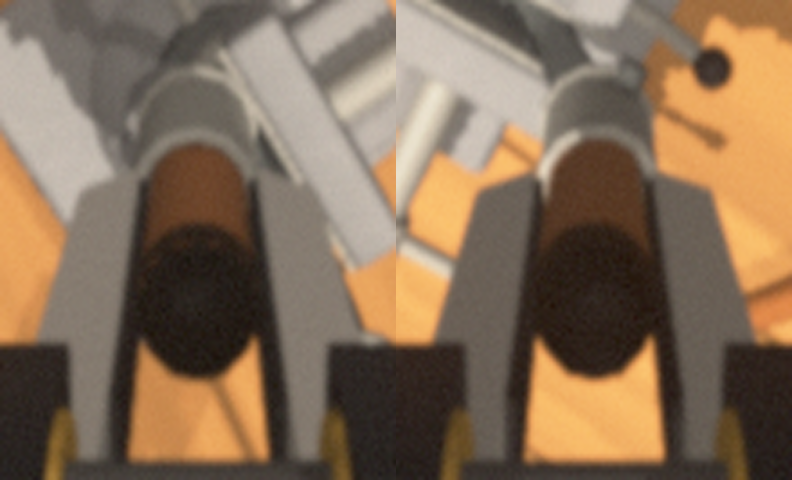

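View pics/s5.png

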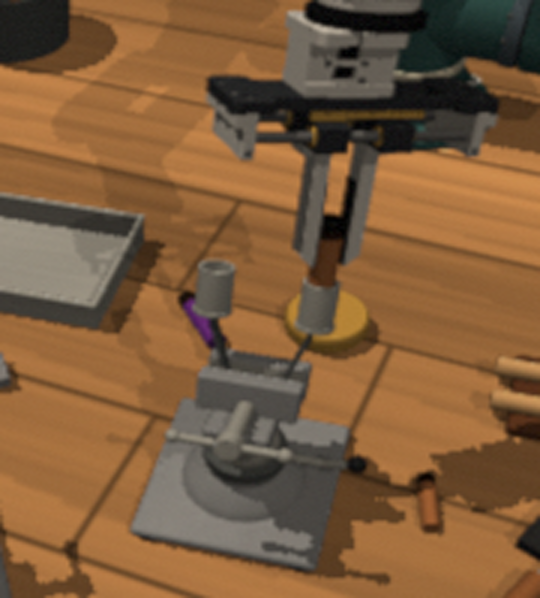

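Emit:
drive_tool([
  [[0,0,0.14,0,0,-0.1,0],[0,0,0.28,0,0,-0.18,0],[0,0,0.42,0,0,-0.23,0],[0,0,0.56,0,0,-0.26,0],[0,0,0.7,0,0,-0.28,0],[0,0,0.84,0,0,-0.3,0],[0,0,0.98,0,0,-0.32,0],[0,0,1.12,0,0,-0.34,0],[0,0,1.26,0,0,-0.36,0],[0,0,1.4,0,0,-0.38,0],[0,0,1.54,0,0,-0.4,0],[0,0,1.68,0,0,-0.42,0],[0,0,1.82,0,0,-0.44,0],[0,0,1.96,0,0,-0.46,0],[0,0,2.1,0,0,-0.48,0],[0,0,2.24,0,0,-0.5,0]],
])

```text
time: 10.65
tool_pos: [0.5796, 0.078, 0.2514]
ee_rot: [2.801, -0.062, 1.545]
wrist_force: [4.9, 0.8, -2.8]
width: 0.0192
```

```bash
python3 st.py
```

```text
10.65 w 0.019235176565193225 Ftool [0.732 3.68  4.282] Mtool [-0.523 -0.003 -0.006] q6 0.044449071514823586
TCP rel nominal: along 15.29162269978228 X -0.5250795294527293 ax -0.007885249968170695 tilterr deg 0.1732450463957534 [-0.003  0.001  0.   ]
fix lateral (tool cm) [ 0.051 -0.01  -0.   ] qv6 1.3863564316504349 tq6 -1.0695747658610344
```

Emit:
drive_tool([
  [[0,0,0.14,0.02,0.02,-0.14,0],[0,0,0.28,0.02,0.03,-0.2,0],[0,0,0.42,0.02,0.03,-0.24,0],[0,0,0.56,0.02,0.03,-0.27,0],[0,0,0.7,0.02,0.03,-0.3,0],[0,0,0.84,0.02,0.03,-0.33,0],[0,0,0.98,0.02,0.03,-0.36,0],[0,0,1.12,0.02,0.03,-0.38,0],[0,0,1.26,0.02,0.03,-0.4,0],[0,0,1.4,0.02,0.03,-0.42,0],[0,0,1.54,0.02,0.03,-0.44,0],[0,0,1.68,0.02,0.03,-0.46,0],[0,0,1.82,0.02,0.03,-0.48,0],[0,0,1.96,0.02,0.03,-0.5,0],[0,0,2.1,0.02,0.03,-0.52,0]],
])

```text
time: 12.15
tool_pos: [0.5781, 0.077, 0.2563]
ee_rot: [-2.91, -0.259, -0.601]
wrist_force: [3.0, -2.0, -4.0]
width: 0.0194
```

```bash
python3 st.py
```

```text
12.15 w 0.019403342892104037 Ftool [2.477 1.06  4.633] Mtool [-0.305  0.425  0.096] q6 2.14943829458015
TCP rel nominal: along 20.404711596628974 X -1.3377310685917703 ax -0.18331017395908053 tilterr deg 0.2390459428071065 [ 0.004  0.001 -0.   ]
fix lateral (tool cm) [-0.102 -0.089 -0.   ] qv6 1.3802644265380175 tq6 -1.1281710863113403
```

Emit:
drive_tool([
  [[0,0,-0.12,0,0,-0.08,0],[0,0,-0.26,0,0,-0.16,0],[0,0,-0.4,0,0,-0.21,0],[0,0,-0.54,0,0,-0.25,0],[0,0,-0.68,0,0,-0.28,0],[0,0,-0.82,0,0,-0.31,0],[0,0,-0.96,0,0,-0.34,0],[0,0,-1.1,0,0,-0.36,0],[0,0,-1.24,0,0,-0.38,0],[0,0,-1.38,0,0,-0.4,0],[0,0,-1.52,0,0,-0.42,0],[0,0,-1.66,0,0,-0.44,0],[0,0,-1.8,0,0,-0.46,0],[0,0,-1.94,0,0,-0.48,0],[0,0,-2.08,0,0,-0.5,0]],
])

```text
time: 13.65
tool_pos: [0.5759, 0.0768, 0.2627]
ee_rot: [2.802, -0.066, 1.528]
wrist_force: [-4.8, -0.9, 3.8]
width: 0.0194
```

```bash
python3 st.py
python3 - <<'E'
from h import *
from bench import robot
s=robot.snapshot("wrist"); cv2.imwrite("pics/w6.png",s["img"])
E
```

```text
13.65 w 0.01936960802133797 Ftool [-0.888 -3.152 -5.212] Mtool [ 0.647 -0.233 -0.019] q6 0.06266846962847351
TCP rel nominal: along 27.184678224536093 X -1.1502078780773979 ax -0.26447440714178483 tilterr deg 0.21513117779367558 [-0.003  0.003  0.   ]
fix lateral (tool cm) [ 0.107 -0.049 -0.   ] qv6 -1.3879685096761663 tq6 1.181095764040947
```

View pics/w6.png

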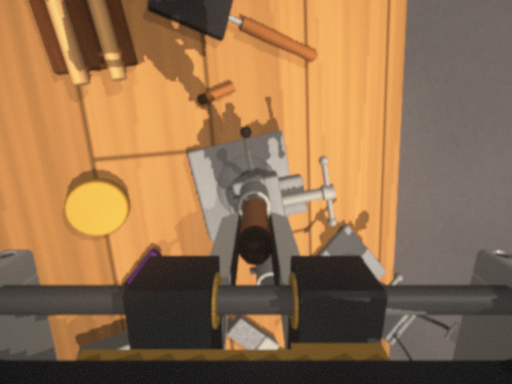

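Emit:
drive_tool([
  [[0,0,-0.14,0,0,-0.1,0],[0,0,-0.28,0,0,-0.16,0],[0,0,-0.42,0,0,-0.2,0],[0,0,-0.56,0,0,-0.25,0],[0,0,-0.7,0,0,-0.3,0],[0,0,-0.84,0,0,-0.35,0],[0,0,-0.98,0,0,-0.4,0],[0,0,-1.12,0,0,-0.45,0],[0,0,-1.26,0,0,-0.5,0],[0,0,-1.4,0,0,-0.55,0]],
])

```text
time: 14.7
tool_pos: [0.574, 0.077, 0.2689]
ee_rot: [3.014, 0.324, 2.903]
wrist_force: [-0.6, -0.0, 0.0]
width: 0.0197
```

```bash
python3 st.py
python3 - <<'E'
from h import *
from bench import robot
s=robot.snapshot("scene"); cv2.imwrite("pics/s7.png",cv2.resize(s["img"][60:290,200:380],None,fx=3,fy=2.6,interpolation=cv2.INTER_CUBIC))
E
```

```text
14.7 w 0.01966902233173905 Ftool [ 0.506 -0.123 -0.208] Mtool [0.015 0.054 0.012] q6 -1.3449813134693098
TCP rel nominal: along 33.64298419546473 X -0.7431644713187299 ax -0.6641437376558825 tilterr deg 0.1330897710486028 [-0.002 -0.001 -0.   ]
fix lateral (tool cm) [0.089 0.046 0.   ] qv6 -1.3839605538881141 tq6 1.156710684299469
```

View pics/s7.png

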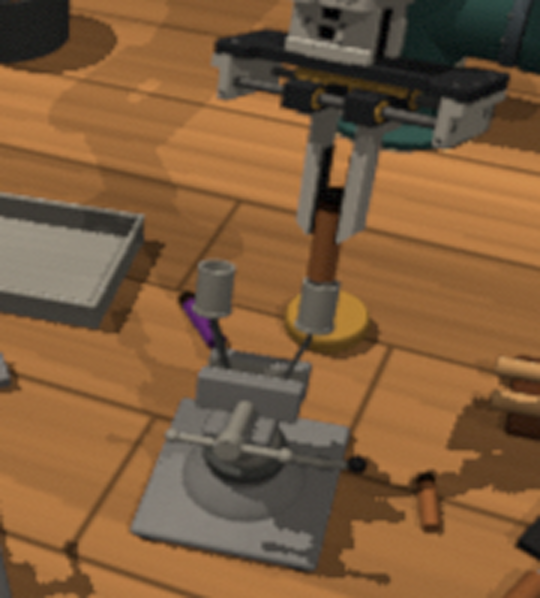

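Emit:
drive_tool([
  [[0,0,0,0,0,-0.3,0],[0,0,0,0,0,-0.8,0],[0,0,0,0,0,-1.5,0],[0,0,0,0,0,-2.5,0],[0,0,0,0,0,-3.5,0],[0,0,0,0,0,-4.5,0],[0,0,0,0,0,-6,0],[0,0,0,0,0,-7.5,0],[0,0,0,0,0,-7.5,0]],
])

```text
time: 15.65
tool_pos: [0.5492, 0.0732, 0.3438]
ee_rot: [3.014, 0.331, 2.906]
wrist_force: [0.5, -0.8, 0.8]
width: 0.0194
```

```bash
python3 st.py
python3 - <<'E'
from h import *
from bench import robot
s=robot.snapshot("scene"); cv2.imwrite("pics/s8.png",s["img"]); np.savez("s8.npz",**s)
t=np.load("top0.npz"); W=cloud(t)
m=(W[...,2]>.02)&(W[...,2]<.06)&(abs(W[...,0]-.457)<.11)&(abs(W[...,1]+.26)<.14)
P=W[m][:,:2]; r=cv2.minAreaRect((P*1000).astype(np.float32)); print(r, cv2.boxPoints(r))
im=t["img"].copy()
for th in (7.4,):
    c=np.array(r[0])/1000; a=np.radians(th); ux=np.array([np.cos(a),np.sin(a)]); uy=np.array([-np.sin(a),np.cos(a)])
    pts=[np.r_[c+sx*.075*ux+sy*.1*uy,.036] for sx,sy in((1,1),(1,-1),(-1,-1),(-1,1))]
    cv2.polylines(im,[proj(t,np.array(pts)).round().astype(np.int32)],True,(0,0,255),1)
cv2.imwrite("pics/tray.png",cv2.resize(im[220:350,280:440],None,fx=4,fy=4))
E
```

```text
15.65 w 0.019443107679354723 Ftool [-0.93  -0.535 -0.625] Mtool [-0.041  0.015  0.029] q6 -1.3493884910325893
TCP rel nominal: along 112.61908925467554 X -0.7933997670217624 ax -2.7466609575380736 tilterr deg 0.3084206798358507 [-0.001  0.005  0.   ]
fix lateral (tool cm) [ 0.285 -0.023 -0.002] qv6 -0.00037741958345101573 tq6 0.0033081747824326158
((454.5218811035156, -258.2069091796875), (154.09571838378906, 204.4920654296875), 7.3620524406433105) [[ 365.0075  -166.67659]
 [ 391.21088 -369.48288]
 [ 544.03625 -349.73724]
 [ 517.8329  -146.93094]]
```

View pics/s8.png

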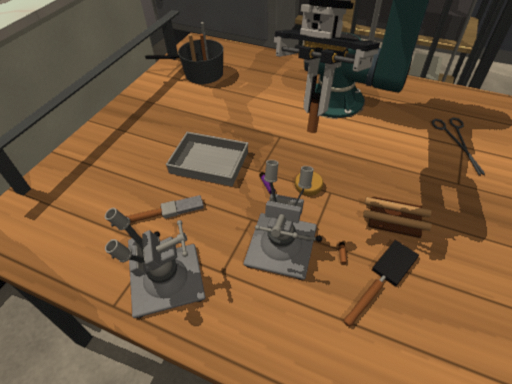

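View pics/tray.png

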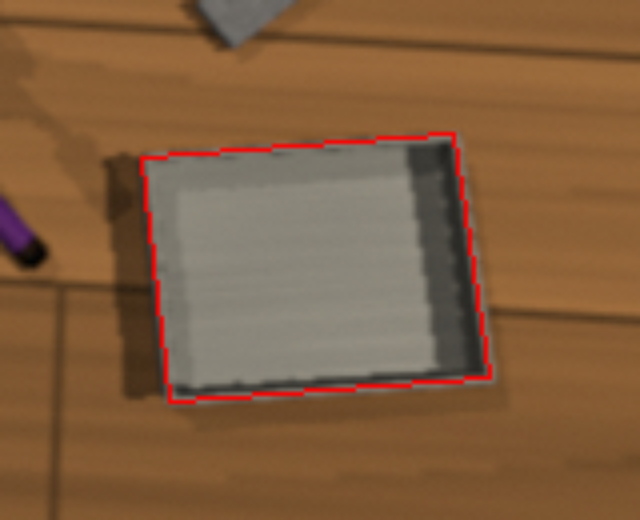

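Run:
```python
from h import *
from bench import robot
o=robot.get_obs()
Rt=R.from_euler("xyz",[np.pi,0,2.3]).as_matrix()
for z in (.34,.10,.045): print(row(o,[.4545,-.258,z],Rt))
```

```text
[  0.222   0.28    0.621   1.476 -34.1    -4.653]
[  0.222   0.28    0.621   9.218 -36.977  17.882]
[  0.222   0.28    0.621  10.992 -37.636  23.046]
```

Emit:
drive_tool([
  [[0,0,0,0,-3,-0.5,0],[0,0,0.05,0.2,-6,-1,0],[0.05,0.05,0.15,0.4,-10,-1.5,0],[0.1,0.12,0.27,0.6,-14,-2,0],[0.15,0.18,0.4,0.8,-18,-2.5,0],[0.2,0.24,0.52,1,-22,-3,0],[0.222,0.28,0.62,1.2,-26,-3.6,0],[0.222,0.28,0.62,1.4,-30,-4,0],[0.222,0.28,0.62,1.5,-34.1,-4.6,0],[0.222,0.28,0.62,1.5,-34.1,-4.6,0],[0.222,0.28,0.62,3,-34.7,0,0],[0.222,0.28,0.62,4.6,-35.3,4.5,0],[0.222,0.28,0.62,6.1,-35.8,9,0],[0.222,0.28,0.62,7.7,-36.4,13.5,0],[0.222,0.28,0.62,9.2,-37,17.9,0],[0.222,0.28,0.62,9.2,-37,17.9,0],[0.222,0.28,0.62,9.2,-37,17.9,0],[0.222,0.28,0.62,9.2,-37,17.9,0]],
])

```text
time: 17.5
tool_pos: [0.4569, -0.2594, 0.1036]
ee_rot: [3.141, 0.006, 2.302]
wrist_force: [0.7, 0.0, 0.8]
width: 0.0196
```

Run:
```python
from h import *
from bench import robot
np.set_printoptions(precision=4,suppress=True)
o=robot.get_obs(); print(o["width"],o["joint_positions"],o["tool_pos"])
s=robot.snapshot("scene"); cv2.imwrite("pics/s9.png",cv2.resize(s["img"][40:260,120:360],None,fx=2.5,fy=2.5,interpolation=cv2.INTER_CUBIC))
W=cloud(s).reshape(-1,3); k=(np.linalg.norm(W[:,:2]-o["tool_pos"][:2],axis=1)<.018)&(W[:,2]>.04)&(W[:,2]<.12)
z=np.sort(W[k][:,2]); print(len(z),z[:15])
Rt=R.from_euler("xyz",[np.pi,0,2.3]).as_matrix()
for z in (.06,.045,.042,.039): print(row(o,[.4545,-.258,z],Rt))
```

```text
0.019583742576349254 [-0.624   0.0705  1.5924 -0.0004  1.4722 -1.3548] [ 0.4569 -0.2594  0.1036]
70 [0.0699 0.071  0.0712 0.0717 0.0718 0.0719 0.0723 0.0737 0.0739 0.074
 0.075  0.0751 0.0754 0.0763 0.0774]
[ 0.001  0.006  0.002  0.289 -0.091  4.358]
[ 0.001  0.006  0.002  0.298 -0.093  5.857]
[ 0.001  0.006  0.002  0.3   -0.093  6.157]
[ 0.001  0.006  0.002  0.302 -0.093  6.457]
```

View pics/s9.png

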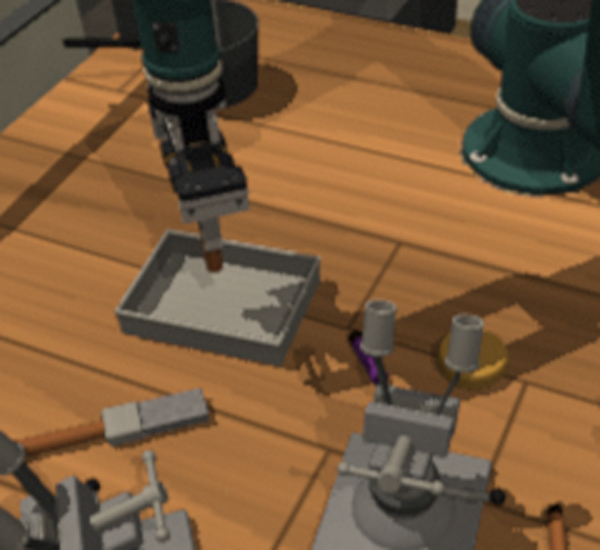

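Emit:
drive_tool([
  [[0,0,0,0,0,2,0],[0,0.006,0,0,0,4,0],[0,0.006,0,0,0,5.3,0],[0,0.006,0,0,0,6,0],[0,0.006,0,0,0,6.3,0],[0,0.006,0,0,0,6.4,0],[0,0.006,0,0,0,6.4,0]],
])

```text
time: 18.25
tool_pos: [0.4579, -0.2602, 0.0408]
ee_rot: [3.14, 0.003, 2.301]
wrist_force: [-0.0, 0.0, -0.1]
width: 0.0197
```

Emit:
drive_tool([
  [[0,0,0,0,0,0.1,0],[0,0,0,0,0,0.2,0],[0,0,0,0,0,0.2,0]],
])

```text
time: 18.55
tool_pos: [0.4584, -0.2606, 0.0395]
ee_rot: [3.14, 0.004, 2.301]
wrist_force: [0.7, 0.2, 1.5]
width: 0.0191
```

Emit:
drive_tool([
  [[0,0,0,0,0,0.15,0],[0,0,0,0,0,0.25,0],[0,0,0,0,0,0.25,0]],
])

```text
time: 18.85
tool_pos: [0.4586, -0.2608, 0.0394]
ee_rot: [3.14, 0.005, 2.302]
wrist_force: [-3.2, 2.7, 10.0]
width: 0.0192
```

Force is up to 10 N with no further descent, so the foot is on the tray floor. I'll ease the load off, open partway and rise straight up.

Emit:
drive_tool([
  [[0,0,0,0,0,0,0],[0,0,0,0,0,0,0],[0,0,0,0,0,0,22],[0,0,0,0,0,0,25],[0,0,0,0,0,0,35],[0,0,0,0,0,0,50],[0,0,0,0,0,0,50],[0,0,0,0,0,0,50],[0,0,0,0,0,-1,50],[0,0,0,0,0,-3,50],[0,0,0,0,0,-6,50],[0,0,0,0,0,-10,50],[0,0,0,0,0,-14,50],[0,0,0,0,0,-18,50],[0,0,0,0,0,-20,50],[0,0,0,0,0,-20,50]],
])

```text
time: 20.45
tool_pos: [0.4592, -0.2614, 0.2447]
ee_rot: [3.138, 0.015, 2.302]
wrist_force: [0.3, 0.3, 0.3]
width: 0.0469
```

Run:
```python
from h import *
from bench import robot
for n in("scene","top","wrist"):
    s=robot.snapshot(n); cv2.imwrite(f"pics/{n}10.png",s["img"]); np.savez(f"{n}10.npz",**s)
z=np.load("top0.npz")
o=robot.get_obs(); print(o["time"],o["wrist_force"],o["width"],o["tool_pos"])
```

```text
20.6 [ 0.48857076 -0.64719569  0.16152298] 0.047032484650413646 [ 0.45712076 -0.25990015  0.23793922]
```

View pics/scene10.png

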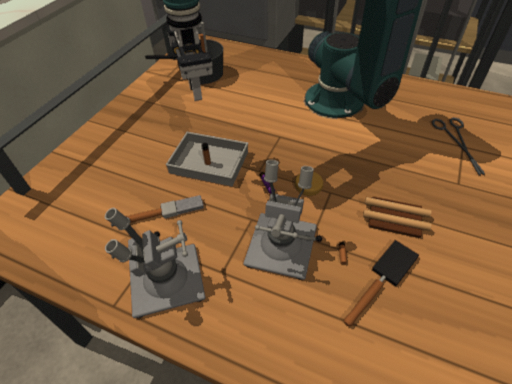

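View pics/wrist10.png

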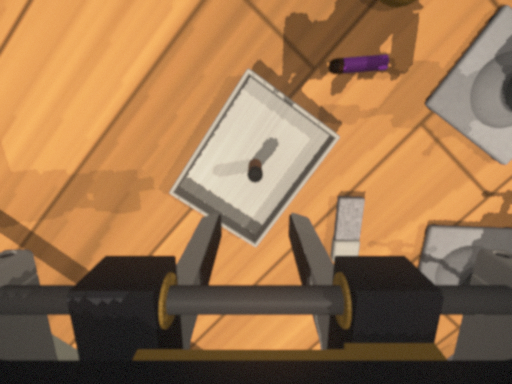

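View pics/top10.png

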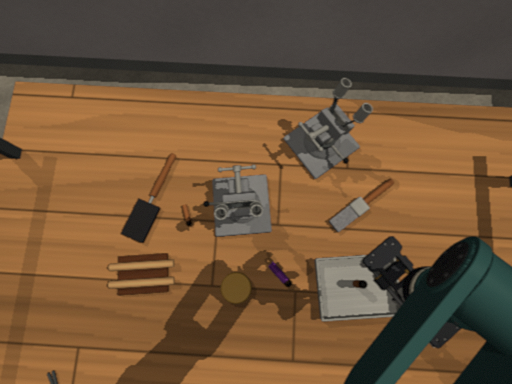

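The stub stands upright in the tray (scene 206,153) and both ferrules in the vise are empty. One check that the vise hasn't shifted, then I'll hand in.

Run:
```python
from h import *
from bench import robot
for n,(a,b,c,d) in (("top",(160,237,205,275)),("scene",(225,280,240,320))):
    A=np.load(n+"0.npz")["img"][a:b,c:d]; B=np.load(n+"10.npz")["img"][a:b,c:d]
    g=lambda i:cv2.cvtColor(i,cv2.COLOR_BGR2GRAY).astype(np.float32)
    print(n,cv2.phaseCorrelate(g(A),g(B),cv2.createHanningWindow(A.shape[1::-1],cv2.CV_32F)))
s=np.load("top10.npz");W=cloud(s);m=(W[...,2]>0.012)&(W[...,2]<0.05)&(abs(W[...,0]-0.63)<.12)&(abs(W[...,1]-.045)<.105)
print(cv2.minAreaRect((W[m][:,:2]*1000).astype(np.float32)))
print(robot.close_job())
```

```text
top ((-0.12392174643273535, 0.04233760328224889), 0.8218238261010912)
scene ((0.020130830115256515, 0.054747566980040574), 0.945833351612091)
((649.4188232421875, 52.58753967285156), (159.618408203125, 149.7705078125), 8.364156723022461)
the job is handed in; nothing more can be done
None
```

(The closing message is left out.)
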